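# Change over the vial trays of two samplers

### The arm

A 7-joint arm with a two-finger parallel gripper is mounted at the origin on the work surface. World frame = base frame: x ahead of the robot, y to its left, z up, the work surface at z = 0. Lengths are in m, angles in rad, forces in N, time in s.
With the tool pointing down it reaches from about 0.425 to 0.8 m from the base axis. Payload 8.3 kg.
Tool frame: the origin (TCP) lies midway between the tips of the shut fingers; the grasp point (between the pads) lies 19 mm behind it; x points along the fingers, z is the direction in which the jaws open and shut, and the axes are right-handed (so a half turn about x gives the same grasp; the last joint's range is limited). The gripper opens to 85 mm and grips with 20 to 120 N. Pads are 22 mm wide; open, the fingers measure 114 mm over their backs; the gripper's body (76 mm by 85 mm) begins 54 mm behind the grasp point. The pads swing forward as they close: fully open they stand 13 mm farther back than shut.
Start: joints at [-1.224, 0.383, 0.016, 1.37, -0.006, 1.388, -0.046], TCP at [0.249, 0.573, 0.231] pointing down, gripper open.
Joint ranges: [-2.95, 2.95], [-0.25, 2.06], [-1.52, 1.56], [0.18, 2.33], [-1.44, 4.58], [0.02, 2.06], [-3.01, 3.01]. Speed limits (rad/s): [2.39, 2.39, 3.01, 3.01, 3.14, 3.14, 3.14].

### API

Orientations are given as a unit quaternion [w, x, y, z].
In Python, from station import * gives the robot as it stands.
- The arm moves only by the tool move_arm, never from a script. Its argument "commands" is a list of rows, each a list of 3 entries, a list of its own where there are three numbers: the shift along the tool's x, y, z as a fraction of full scale, then the turn about the tool's x as a fraction of full scale, then the closure, from 0 (fully open) to 1 (shut). In form: [[[x, y, z], spin, jaw], ...]. A call has 1 to 10 rows; each row shifts and turns the pose as measured when the row begins, along the tool's axes as they then stand; what a row does not reach is not made up. Full scale, the value 1, is 0.5 m for a shift and pi/2 rad for a turn. A row lasts 1/8 s, in which the tool goes at most 62.5 mm and 10.7 degrees, less where a joint would pass 70% of its speed; a pose out of reach is approached as far as the arm can. A call with a number of a shift or a turn outside -1 to 1 is refused whole. A call with a gripper value outside its range is refused whole. The fingers move at their own pace and stop on an object; the grip force is fixed at half the most. Time passes only in rows, so rows that do not move let the fingers close. It gives the time, the measured TCP pose, the force and the opening at its end, in the units of the state.
- read_state(): the state, without advancing time (a new reading comes with each control period).
- snapshot(name): name is "scene" or "side" or "wrist"; returns a dict with "frame" (480x640x3 uint8, blue, green, red), "z_map" (480x640 float32, m along the optical axis (not along the pixel's ray), 0 where there is no reading), "fx", "fy", "cx", "cy" (pixels), "R" (3x3) and "t" (3): a world point X has camera coordinates R X + t. Camera axes: x right, y down, z forward; pixel columns grow to the right and rows downward; lengths in m; the calibration is good to about 2 mm. The wrist camera is an equidistant fisheye: a pixel r from the principal point sees the ray r / f radians off the axis. A picture is of the moment at which its call begins.
- close_job(): hands the job in, once; it reports no verdict.
The state is a dict: "clock": time; "q": joint angles; "qd": joint speeds; "joint_torque": joint torques, N m; "position": TCP position; "orientation": TCP orientation; "contact_force": force on the tool from outside, world axes, zero at the start; "moment": the same for the moment, N m; "gripper_width": finger opening in m.
Only numpy, scipy, OpenCV 4.12 (cv2) and the standard library are available. Lean on these libraries where they do the work, as an engineer would, in place of code of your own. Each camera call takes 0.05 s, during which the arm holds its last target.

### The job

The samples are done: first push the empty tray that sticks out fully home into its sampler, then hook a fingertip behind the front lip of the tray that holds the vials and draw it out along its lane, all the way to the stop. Do not pinch the lip, do not touch, tip or lift the vials, and leave the jar, bottle and beaker where they are.

Things in the scene. Friction and masses are not known exactly. Their poses are not given: they have to be found in the camera images.
- full_lip (a point): Tray with the vials. Middle of the top edge of the rear face of the tray's upright front lip. x: along the lane to the rear (home), so drawing out is -x; y along the lip; z up. Lip 90 mm long, 8 mm thick (front face 8 mm to -x), from 14 to 46 mm above the bench. Behind it 102 mm of bare tray floor, 20 mm above the bench, then the white vial block, top at 40 mm. Moves with the tray.
- full_tray (a joint): How far the tray with the vials is drawn out, in m: 0 fully home (at its inner stop), 0.12 fully out (at its outer stop). It starts home. It slides stiffly: about 2 N of friction plus 12 N per m/s, and stays where it is left.
- empty_lip (a point): Empty tray. Middle of the top edge of the rear face of the tray's upright front lip. x: along the lane to the rear (home), so drawing out is -x; y along the lip; z up. Lip 90 mm long, 8 mm thick (front face 8 mm to -x), from 14 to 46 mm above the bench. Behind it 102 mm of bare tray floor, 20 mm above the bench, then the white vial block, top at 40 mm. Moves with the tray.
- empty_tray (a joint): How far the empty tray is drawn out, in m: 0 fully home, 0.12 fully out. It starts somewhere between 0.06 and 0.12. Same friction as the other.
- full_unit: Sampler whose tray holds four capped vials. Fixed. Lane 260 mm long, 110 mm wide, guides 32 mm high; at its rear a white column (40 mm wide, 195 mm high) with a head overhanging 159 mm above the bench. A 90 mm wide aluminium tray slides in the lane. Origin: centre of its underside; x along the lane to the rear. Tray home: rear face of the lip 152 mm from here to -x.
- empty_unit: An identical sampler beside it (which one is on the left varies), whose tray has six empty round wells. Origin and axes as for the other.
- jar: Small capped glass jar, 38 mm across, 55 mm high, standing loose between the two samplers; origin at the centre of its underside.
- bottle: Reagent bottle with a blue cap, 70 mm across, 150 mm high, standing loose at the left; origin at the centre of its underside.
- beaker: Glass beaker, 76 mm across, 90 mm high, standing loose at the right; origin at the centre of its underside.
- vial0: Amber vial with black cap, 25 mm across, 52 mm high, standing loose in a well 15 mm deep of the full tray; its top is 77 mm above the bench. Origin: centre of its underside; z along its axis.
- vial1: Amber vial with black cap, 25 mm across, 52 mm high, standing loose in a well 15 mm deep of the full tray; its top is 77 mm above the bench. Origin: centre of its underside; z along its axis.
- vial2: Amber vial with black cap, 25 mm across, 52 mm high, standing loose in a well 15 mm deep of the full tray; its top is 77 mm above the bench. Origin: centre of its underside; z along its axis.
- vial3: Amber vial with black cap, 25 mm across, 52 mm high, standing loose in a well 15 mm deep of the full tray; its top is 77 mm above the bench. Origin: centre of its underside; z along its axis.
Mind the look-alikes: they are no part of the job. Leave any green look-alike of the vial0 alone.

How it is judged:
On the way, in this order (a step that is already met when the one before it is completed fails the run):
1. the empty tray is home (within 6 mm) while the tray with the vials is still home (value of joint empty_tray below 0.006 m and value of joint full_tray below 0.012 m), for 0.2 s.
2. the tray with the vials is being drawn by fingers on the inner face of its lip (value of joint full_tray between 0.03 and 0.11 m and contact force between the fingers and full_tray_c0 above 0.3 N), for 0.05 s.
3. the tray with the vials is out at its stop (within 8 mm) (value of joint full_tray above 0.112 m), for 0.2 s.
At the end, for the whole second after the job is handed in: The empty tray is home (within 6 mm), the tray with the vials is out at its stop (within 8 mm) and at rest, and all four vials stand upright, seated in their wells (value of joint empty_tray below 0.006 m and value of joint full_tray above 0.112 m and velocity of joint full_tray between -0.01 and 0.01 m/s and height (world z) of each of vial0, vial1, vial2, vial3 below 0.03 m and angle between each of vial0, vial1, vial2, vial3's own z axis and vertical below 0.15 rad); the robot touches nothing.
It fails at once if a vial is lifted out of its well or tipped (height (world z) of any of vial0, vial1, vial2, vial3 above 0.036 m or angle between any of vial0, vial1, vial2, vial3's own z axis and vertical above 0.35 rad).
It fails at once if the robot touches a vial (contact force between any of the arm, the fingers and vial0 above 1 N or contact force between any of the arm, the fingers and vial1 above 1 N or contact force between any of the arm, the fingers and vial2 above 1 N or contact force between any of the arm, the fingers and vial3 above 1 N).
It fails at once if the lip of the tray with the vials is pinched: its front is pressed while the tray is drawn (value of joint full_tray above 0.01 m and contact force between the fingers and full_tray_c1 above 2 N).
It fails at once if a bystander (jar, bottle, beaker) is moved more than 20 mm or tipped (distance of any of jar, bottle, beaker from where it was at the start of the episode above 0.02 m or angle between any of jar, bottle, beaker's own z axis and vertical above 0.3 rad).
It also fails if it takes over 48 s, if anything falls off the work surface, if the arm or the gripper's body presses on something with over 40 N, if the wrist force passes 120 N, or if a joint passes its speed limit or range.

## Working session

There is one attempt and no reset: what is moved stays moved. The work goes in short steps, Python scripts to look and compute and a tool call to move; the robot and the scene stay as the last step left them, time stands still between calls to the robot, and variables do not carry over. Pictures are saved under pics/ and viewed, and the job is handed in when it is done.

Besides the shell and the picture viewer there is one more tool, called after "Emit:" as name(argument=value, ...), one argument or row to a line, values as JSON. move_arm: Moves the arm, as the interface text tells. Shift numbers are shares of 0.5 m and turn numbers shares of pi/2 rad, none past 1 either way. Its arguments: {"type":"object","properties":{"commands":{"type":"array"}},"required":["commands"]}

```bash
mkdir -p pics
cat > h.py <<'E'
from station import *
import numpy as np, cv2
def px2w(s,u,v,z=None):
    # world point of pixel by depth (pinhole)
    d=s["z_map"][int(v),int(u)] if z is None else z
    c=np.array([(u-s["cx"])/s["fx"]*d,(v-s["cy"])/s["fy"]*d,d])
    return np.array(s["R"]).T@(c-np.array(s["t"]))
def onz(s,u,v,h):
    R=np.array(s["R"]);t=np.array(s["t"])
    r=R.T@np.array([(u-s["cx"])/s["fx"],(v-s["cy"])/s["fy"],1]); o=-R.T@t
    return o+r*(h-o[2])/r[2]
E
python3 - <<'E'
from h import *
import pickle
print(read_state())
for n in ["scene","side"]:
    s=snapshot(n); pickle.dump(s,open(n+".pkl","wb")); cv2.imwrite(f"pics/{n}0.png",s["frame"])
    print(n,s["fx"],-np.array(s["R"]).T@s["t"])
E
```

```text
{'clock': 0.0, 'q': array([-1.22386649,  0.38425236,  0.0163881 ,  1.37115387, -0.00627667,
        1.38817944, -0.0465153 ]), 'qd': array([-1.19328271e-03,  1.73295676e-03, -7.07827351e-04, -1.99779218e-04,
       -1.89515532e-05, -1.59813125e-04, -6.40665829e-04]), 'joint_torque': array([ 2.57018864e-04, -6.27575397e+01,  8.44432544e-01, -3.71829414e+01,
        1.65884971e-02,  1.39305546e-02,  1.61619177e-06]), 'position': array([0.24881818, 0.5727969 , 0.23027025]), 'orientation': array([ 0.5907113 , -0.38820405,  0.59183495,  0.38741344]), 'contact_force': array([ 0.8921616 , -1.03931286, -0.94915224]), 'moment': array([-0.02876225, -0.00718925, -0.05046301]), 'gripper_width': 0.08527008941877487}
scene 474.70815561138176 [1.09740565 0.71361901 1.04791264]
side 455.9541440443501 [ 0.03374416 -0.66487253  0.64661611]
```

View pics/scene0.png

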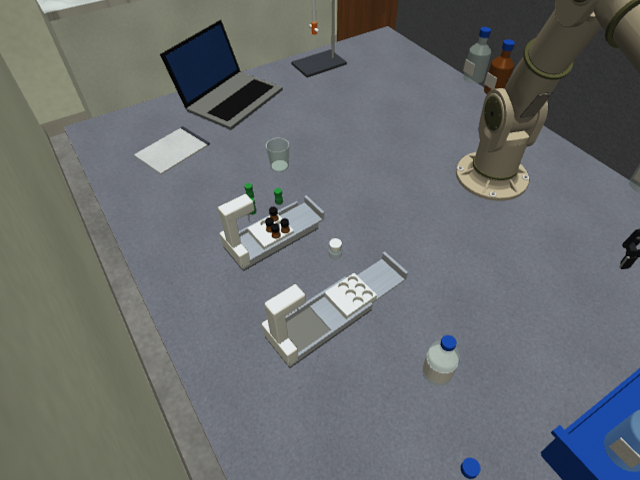

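View pics/side0.png

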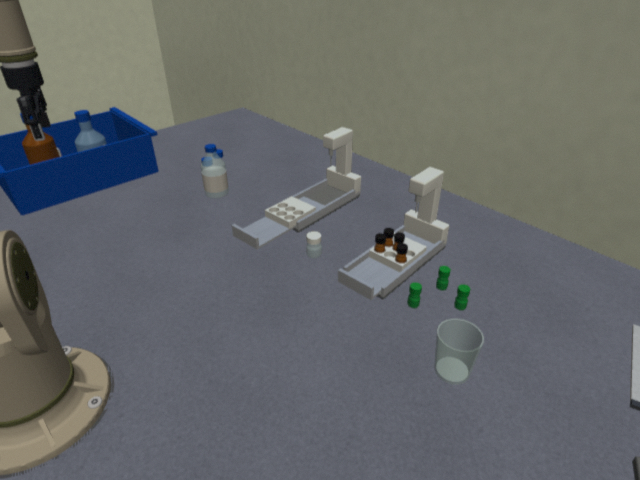

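The empty tray, with six wells, is the left unit: lip at scene (395,265) and side (250,232). The full tray, with amber vials, is the right unit: lip at scene (314,208) and side (360,280). The look-alikes are three green-capped vials at side (415,295), (443,278) and (462,297). Next I'll look closer at both lips.

Run:
```python
from h import *
import pickle
s=pickle.load(open("scene.pkl","rb"))["frame"]; d=pickle.load(open("side.pkl","rb"))["frame"]
cv2.imwrite("pics/c1.png",cv2.resize(s[180:370,210:420],None,fx=3.1,fy=3.1,interpolation=cv2.INTER_CUBIC))
cv2.imwrite("pics/c2.png",cv2.resize(d[120:310,225:465],None,fx=3.1,fy=3.1,interpolation=cv2.INTER_CUBIC))
```

```text
(no output)
```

View pics/c1.png

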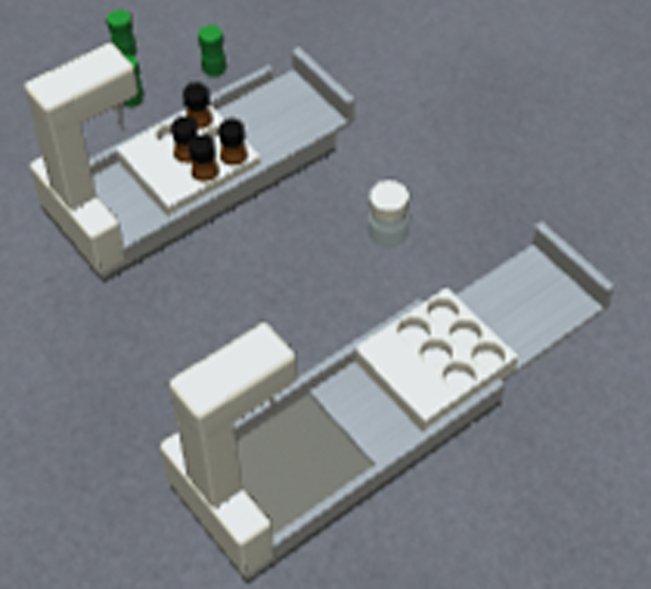

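View pics/c2.png

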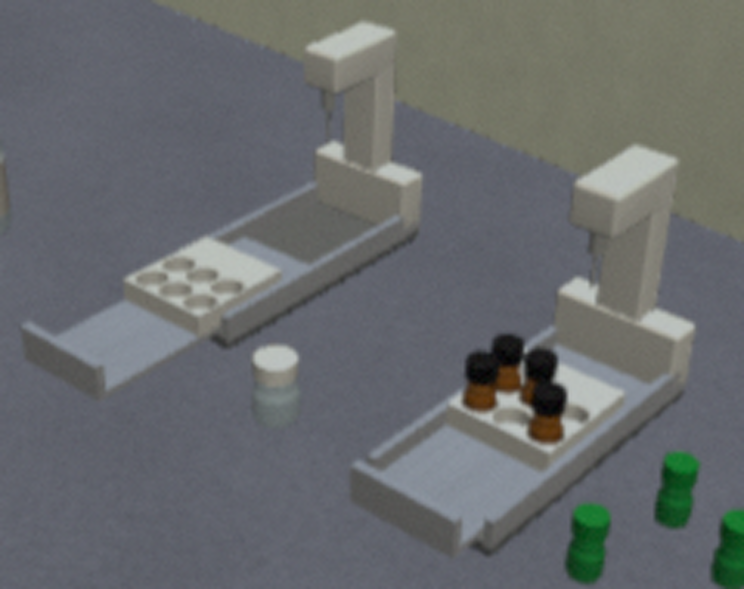

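Run:
```python
from h import *
import pickle
S=pickle.load(open("scene.pkl","rb")); D=pickle.load(open("side.pkl","rb"))
def a(x,y,h=.046): return onz(S,210+x/3.1,180+y/3.1,h)[:2].round(4)
def b(x,y,h=.046): return onz(D,225+x/3.1,120+y/3.1,h)[:2].round(4)
print("empty scene",a(536,233),a(603,292),"front",a(540,223),a(610,285))
print("empty side",b(30,322),b(107,365),"front",b(24,330),b(103,370))
print("full scene",a(293,55),a(349,103),"front",a(297,48),a(352,97))
print("full side",b(360,463),b(463,517),"front",b(353,470),b(460,525))
print("full col side", b(560,290,.06), b(690,325,.06))
s=S["frame"]; d=D["frame"]
def crop(n,im,u0,v0,w,h,f): cv2.imwrite(n,cv2.resize(im[v0:v0+h,u0:u0+w],None,fx=f,fy=f,interpolation=cv2.INTER_CUBIC))
crop("t1.png",s,375,245,40,40,9); crop("t2.png",s,295,190,40,40,9); crop("t3.png",d,225,215,40,40,9); crop("t4.png",d,335,262,50,40,8)
A=np.zeros((740,800,3),np.uint8)
A[:360,:360]=cv2.imread("t1.png");A[:360,370:730]=cv2.imread("t2.png");A[370:730,:360]=cv2.imread("t3.png");A[370:690,370:770]=cv2.imread("t4.png")
cv2.imwrite("pics/c3.png",cv2.resize(A[:],(640,592)))
```

```text
empty scene [0.5333 0.1073] [0.5244 0.1897] front [0.5235 0.1001] [0.5147 0.1871]
empty side [0.5175 0.1793] [0.5263 0.0879] front [0.5075 0.1725] [0.5201 0.0845]
full scene [ 0.598  -0.2005] [ 0.5867 -0.1157] front [ 0.5896 -0.2068] [ 0.5801 -0.1209]
full side [ 0.5827 -0.128 ] [ 0.5919 -0.2142] front [ 0.5737 -0.1303] [ 0.5845 -0.2182]
full col side [ 0.845  -0.0897] [ 0.8769 -0.1905]
```

View pics/c3.png

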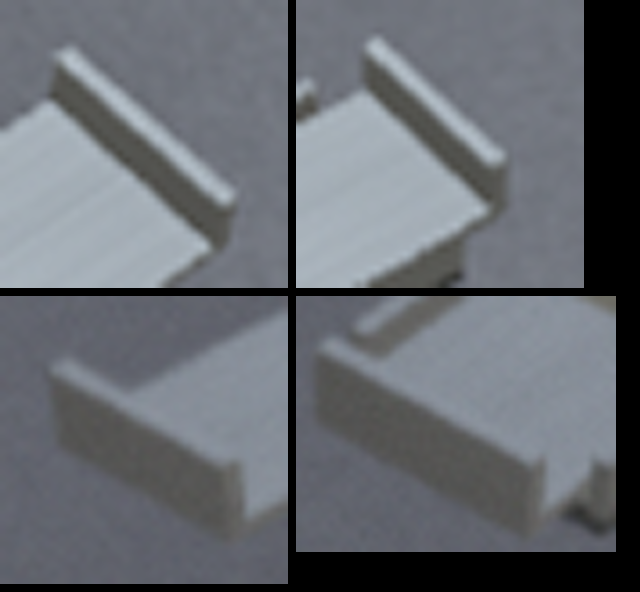

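Run:
```python
from h import *
import pickle
S=pickle.load(open("scene.pkl","rb")); D=pickle.load(open("side.pkl","rb"))
def rep(n,s,P):
    w=np.array([onz(s,u-.45,v-.45,.046)[:2] for u,v in P])
    r=(w[0]+w[1])/2; f=(w[2]+w[3])/2
    e=w[1]-w[0]+w[3]-w[2]; e=e/np.linalg.norm(e)
    if e[1]<0:e=-e
    print(n,"rear mid",r.round(4),"front mid",f.round(4),"len",np.linalg.norm(w[0]-w[1]).round(3),"yaw deg",np.degrees(np.arctan2(-e[0],e[1])).round(2), "thick", (np.dot(r-f,[e[1],-e[0]])).round(4))
rep("E scene",S,[(382.5,253.75),(405.3,274.4),(384.7,251.5),(407.8,271.8)])
rep("E side",D,[(234.4,223.9),(258.3,238.05),(232.2,225.3),(256.7,238.9)])
rep("F scene",S,[(304.7,197.2),(321.9,212.9),(306.4,195.1),(324,211.5)])
rep("F side",D,[(340.6,268.9),(373.9,287.6),(338.3,270),(372,288.7)])
# depth clouds
for n,s in (("scene",S),("side",D)):
    z=s["z_map"]; v,u=np.mgrid[:480,:640]
    c=np.stack([(u-s["cx"])/s["fx"]*z,(v-s["cy"])/s["fy"]*z,z],-1).reshape(-1,3)
    w=(c-np.array(s["t"]))@np.array(s["R"]); w=w[z.ravel()>0]
    for nm,x0,y0 in (("E",.52,.14),("F",.586,-.165)):
        m=(abs(w[:,0]-x0)<.03)&(abs(w[:,1]-y0)<.055)&(w[:,2]>.043)&(w[:,2]<.055); q=w[m]
        print(n,nm,len(q),q.mean(0).round(4),q[:,2].std().round(4), cv2.minAreaRect(q[:,:2].astype(np.float32)*1000))
    # columns tops
    for nm,y0 in (("E",.2),("F",-.1)):
        m=(w[:,2]>.15)&(w[:,2]<.22)&(w[:,0]>.6)&(w[:,0]<1)&(abs(w[:,1]-y0)<.1); print("head",w[m].mean(0).round(3),w[m][:,2].max())
    m=(w[:,2]>.035)&(w[:,2]<.1)&(abs(w[:,1]-.0)<.06)&(abs(w[:,0]-.62)<.1);print("jar",w[m].mean(0).round(3),w[m].max(0).round(3))
```

```text
E scene rear mid [0.5272 0.1452] front mid [0.5168 0.142 ] len 0.089 yaw deg 5.62 thick 0.0107
E side rear mid [0.5205 0.1366] front mid [0.5143 0.1356] len 0.091 yaw deg 4.94 thick 0.0063
F scene rear mid [ 0.5921 -0.1624] front mid [ 0.5835 -0.1658] len 0.085 yaw deg 5.43 thick 0.0089
F side rear mid [ 0.5865 -0.1691] front mid [ 0.5807 -0.1686] len 0.09 yaw deg 4.36 thick 0.0058
scene E 99 [0.5207 0.1468 0.0464] 0.0017 ((520.9496459960938, 144.14080810546875), (12.499731063842773, 90.82840728759766), 5.845985412597656)
scene F 75 [ 0.5878 -0.1618  0.0463] 0.0019 ((587.5089721679688, -163.65931701660156), (10.886832237243652, 90.00489807128906), 5.894514083862305)
head [0.872 0.186 0.188] 0.1997858088661477
head [ 0.837 -0.132  0.186] 0.20009539193550777
jar [0.625 0.009 0.053] [0.64  0.025 0.06 ]
side E 51 [0.5185 0.1356 0.044 ] 0.0007 ((517.385498046875, 139.93150329589844), (9.366228103637695, 90.11852264404297), 6.758798122406006)
side F 93 [ 0.5852 -0.1702  0.0441] 0.0008 ((585.2283935546875, -167.521484375), (9.99198055267334, 89.7417221069336), 4.470268726348877)
head [0.855 0.165 0.179] 0.19414395968821452
head [ 0.818 -0.153  0.181] 0.19393154207260033
jar [ 0.616 -0.002  0.049] [0.636 0.018 0.055]
```

```bash
cat >> h.py <<'E'
from scipy.spatial.transform import Rotation as Ro
def pose():
    s=read_state(); q=s["orientation"]; M=Ro.from_quat([q[1],q[2],q[3],q[0]]).as_matrix(); return s,M
def plan(target,yawz=None,verb=True):
    "target TCP; yawz: wanted world heading (deg) of tool z. prints tool shift in units of .5m, and spin in units of pi/2"
    s,M=pose(); d=M.T@(np.array(target)-s["position"])
    h=np.degrees(np.arctan2(M[1,2],M[0,2]))
    print("t",s["clock"],"pos",s["position"].round(4),"z head",h.round(2),"xaxis",M[:,0].round(4),"shift/0.5",(d/.5).round(4),"dist",np.linalg.norm(d).round(4),"F",s["contact_force"].round(1),"w",s["gripper_width"].round(4))
    if yawz is not None:
        e=(yawz-h+180)%360-180; print("spin need deg (tool x down => -heading)",-e,"total/90",-e/90)
E
python3 - <<'E'
from h import *
s,M=pose(); print(M.round(3))
plan([.45,.134,.23],5.5)
E
```

```text
[[-0.001 -0.917  0.398]
 [-0.002  0.398  0.917]
 [-1.    -0.    -0.002]]Traceback (most recent call last):
  File "<stdin>", line 3, in <module>
  File "h.py", line 19, in plan
    print("t",s["clock"],"pos",s["position"].round(4),"z head",h.round(2),"xaxis",M[:,0].round(4),"shift/0.5",(d/.5).round(4),"dist",np.linalg.norm(d).round(4),"F",s["contact_force"].round(1),"w",s["gripper_width"].round(4))
                                                                                                                                                                                                    ^^^^^^^^^^^^^^^^^^^^^^^^
AttributeError: 'float' object has no attribute 'round'
```

```bash
sed -i 's/s\["gripper_width"\].round(4)/round(s["gripper_width"],4)/' h.py
cat >> h.py <<'E'
def rows(target,yawz,n):
    s,M=pose(); p=s["position"]; h=np.arctan2(M[1,2],M[0,2]); e=(np.radians(yawz)-h+np.pi)%(2*np.pi)-np.pi
    st=(np.array(target)-p)/n
    for i in range(n):
        a=h+e*i/n; z=np.array([np.cos(a),np.sin(a),0]); x=np.array([0,0,-1]); y=np.cross(z,x)
        print([[round(float(st@k)/.5,3) for k in (x,y,z)],round(-e/n/(np.pi/2),3),1])
E
python3 - <<'E'
from h import *
plan([.45,.134,.23],5.5); rows([.45,.134,.22],5.5,10)
E
```

```text
t 0.1 pos [0.2488 0.5728 0.2304] z head 66.52 xaxis [-7.0e-04 -1.6e-03 -1.0e+00] shift/0.5 [ 0.0019 -0.7187 -0.6447] dist 0.4828 F [0.6 0.1 0.2] w 0.0852
spin need deg (tool x down => -heading) 61.020535488968164 total/90 0.678005949877424
[[0.002, -0.072, -0.064], np.float64(0.068), 1]
[[0.002, -0.078, -0.056], np.float64(0.068), 1]
[[0.002, -0.084, -0.048], np.float64(0.068), 1]
[[0.002, -0.088, -0.039], np.float64(0.068), 1]
[[0.002, -0.092, -0.029], np.float64(0.068), 1]
[[0.002, -0.095, -0.019], np.float64(0.068), 1]
[[0.002, -0.096, -0.009], np.float64(0.068), 1]
[[0.002, -0.097, 0.001], np.float64(0.068), 1]
[[0.002, -0.096, 0.012], np.float64(0.068), 1]
[[0.002, -0.094, 0.022], np.float64(0.068), 1]
```

Emit:
move_arm(
  commands=[
    [[0.0, -0.072, -0.064], 0.068, 1],
    [[0.0, -0.078, -0.056], 0.068, 1],
    [[0.0, -0.084, -0.048], 0.068, 1],
    [[0.0, -0.088, -0.039], 0.068, 1],
    [[0.0, -0.092, -0.029], 0.068, 1],
    [[0.0, -0.095, -0.019], 0.068, 1],
    [[0.0, -0.096, -0.009], 0.068, 1],
    [[0.0, -0.097, 0.0], 0.068, 1],
    [[0.0, -0.096, 0.012], 0.068, 1],
    [[0.0, -0.094, 0.022], 0.068, 1],
  ],
)

```text
clock: 1.35
position: [0.4447, 0.1192, 0.2267]
orientation: [0.704, -0.025, 0.709, 0.022]
contact_force: [0.5, -0.5, 0.3]
gripper_width: -0.0004
```

Run:
```python
from h import *
plan([.455,.134,.12],5.5); rows([.455,.134,.12],5.5,3)
```

```text
t 1.35 pos [0.4447 0.1192 0.2267] z head 3.79 xaxis [-0.0066 -0.0056 -1.    ] shift/0.5 [0.2131 0.0294 0.0241] dist 0.1082 F [ 0.5 -0.5  0.3] w -0.0004
spin need deg (tool x down => -heading) -1.7089246005865562 total/90 -0.018988051117628402
[[0.071, 0.009, 0.008], np.float64(-0.006), 1]
[[0.071, 0.009, 0.008], np.float64(-0.006), 1]
[[0.071, 0.009, 0.008], np.float64(-0.006), 1]
```

Emit:
move_arm(
  commands=[
    [[0.1, 0.01, 0.01], -0.006, 1],
    [[0.1, 0.01, 0.01], -0.006, 1],
    [[0.1, 0.01, 0.004], -0.006, 1],
    [[0.0, 0.0, 0.0], 0, 1],
  ],
)

```text
clock: 1.85
position: [0.4571, 0.1292, 0.0739]
orientation: [0.705, -0.031, 0.708, 0.028]
contact_force: [0.4, -0.3, 0.4]
gripper_width: 0.0002
```

Run:
```python
from h import *
plan([.455,.135,.025],5.5)
s=snapshot("side"); cv2.imwrite("pics/s1.png",s["frame"][100:400,100:500])
s=snapshot("scene"); cv2.imwrite("pics/s2.png",cv2.resize(s["frame"][150:390,200:520],None,fx=2,fy=2))
```

```text
t 1.85 pos [0.4571 0.1292 0.0739] z head 4.8 xaxis [-0.0039 -0.0053 -1.    ] shift/0.5 [ 0.0977  0.0124 -0.0027] dist 0.0493 F [ 0.4 -0.3  0.4] w 0.0002
spin need deg (tool x down => -heading) -0.6957014520527025 total/90 -0.007730016133918917
```

View pics/s2.png

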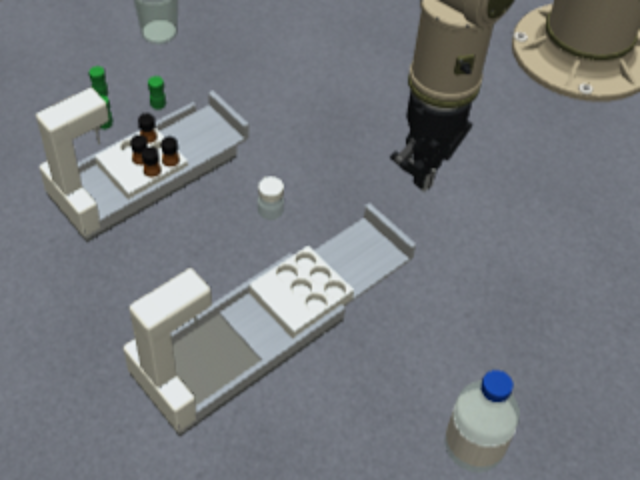

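View pics/s1.png

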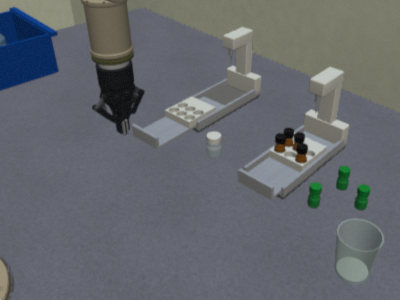

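The shut fingers (s2 at 425,180) hang in front of the middle of the empty lip (s2 at 388,232). I'll go down and start pushing.

Emit:
move_arm(
  commands=[
    [[0.05, 0.008, 0.0], -0.006, 1],
    [[0.05, 0.006, 0.0], 0, 1],
    [[0.0, 0.0, 0.0], 0, 1],
  ],
)

```text
clock: 2.33
position: [0.4656, 0.1391, 0.035]
orientation: [0.712, -0.031, 0.701, 0.034]
contact_force: [-0.7, -0.2, 1.0]
gripper_width: 0.0002
```

Run:
```python
from h import *
plan([.57,.146,.025],5.5)
```

```text
t 2.325 pos [0.4656 0.1391 0.035 ] z head 5.29 xaxis [ 0.0145  0.0043 -0.9999] shift/0.5 [ 0.0231 -0.0055  0.2089] dist 0.1051 F [-0.7 -0.2  1. ] w 0.0002
spin need deg (tool x down => -heading) -0.20769394511304995 total/90 -0.0023077105012561105
```

Emit:
move_arm(
  commands=[
    [[0.02, -0.004, 0.02], 0, 1],
    [[0.0, 0.0, 0.025], 0, 1],
    [[0.0, 0.0, 0.025], 0, 1],
    [[0.0, 0.0, 0.025], 0, 1],
    [[0.0, 0.0, 0.025], 0, 1],
  ],
)

```text
clock: 2.95
position: [0.5311, 0.1439, 0.03]
orientation: [0.713, -0.03, 0.7, 0.035]
contact_force: [-3.7, 0.7, 0.2]
gripper_width: 0.0002
```

Run:
```python
from h import *
plan([.57,.146,.025],5.5)
s=snapshot("side"); cv2.imwrite("pics/s3.png",cv2.resize(s["frame"][120:320,200:460],None,fx=3,fy=3))
```

```text
t 2.95 pos [0.5311 0.1439 0.03  ] z head 5.32 xaxis [ 0.0176  0.0075 -0.9998] shift/0.5 [ 0.0114 -0.0031  0.0776] dist 0.0392 F [-3.7  0.7  0.2] w 0.0002
spin need deg (tool x down => -heading) -0.18419590357495963 total/90 -0.0020466211508328846
```

View pics/s3.png

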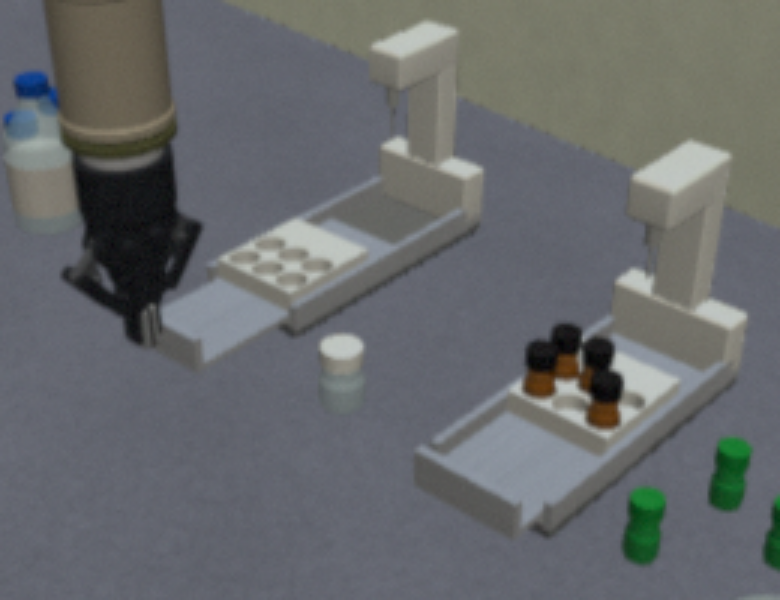

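Emit:
move_arm(
  commands=[
    [[0.005, 0.0, 0.025], 0, 1],
    [[0.0, 0.0, 0.025], 0, 1],
    [[0.0, 0.0, 0.025], 0, 1],
    [[0.0, 0.0, 0.025], 0, 1],
  ],
)

```text
clock: 3.5
position: [0.5847, 0.149, 0.0281]
orientation: [0.713, -0.031, 0.7, 0.035]
contact_force: [-2.9, 1.3, -1.2]
gripper_width: -0.0002
```

Emit:
move_arm(
  commands=[
    [[0.0, 0.0, 0.015], 0, 1],
    [[0.0, 0.0, 0.015], 0, 1],
  ],
)

```text
clock: 3.75
position: [0.6011, 0.1506, 0.0282]
orientation: [0.713, -0.031, 0.7, 0.035]
contact_force: [-2.8, 1.1, -1.7]
gripper_width: 0.0
```

Emit:
move_arm(
  commands=[
    [[0.0, 0.0, 0.012], 0, 1],
    [[0.0, 0.0, 0.012], 0, 1],
  ],
)

```text
clock: 4.0
position: [0.6053, 0.151, 0.0276]
orientation: [0.706, -0.031, 0.707, 0.035]
contact_force: [-43.8, -6.0, 35.8]
gripper_width: 0.0001
```

Emit:
move_arm(
  commands=[
    [[0.0, 0.0, 0.012], 0, 1],
    [[0.0, 0.0, 0.012], 0, 1],
  ],
)

```text
clock: 4.25
position: [0.6047, 0.1511, 0.0279]
orientation: [0.696, -0.031, 0.716, 0.035]
contact_force: [-34.3, -4.0, 26.9]
gripper_width: -0.0003
```

It hit the inner stop with TCP x at 0.605. I'll back off and look.

Emit:
move_arm(
  commands=[
    [[0.0, 0.0, -0.03], 0, 1],
    [[0.0, 0.0, -0.06], 0, 1],
    [[-0.06, 0.0, -0.06], 0, 1],
    [[-0.1, 0.0, -0.04], 0, 1],
    [[-0.1, 0.0, -0.02], 0, 1],
    [[0.0, 0.0, 0.0], 0, 1],
  ],
)

```text
clock: 5.0
position: [0.506, 0.1391, 0.1681]
orientation: [0.701, -0.03, 0.712, 0.035]
contact_force: [0.8, -0.1, 0.1]
gripper_width: -0.0
```

Run:
```python
from h import *
import pickle
plan([.57,.146,.025],5.5)
s=snapshot("side");pickle.dump(s,open("side2.pkl","wb")); cv2.imwrite("pics/s5.png",cv2.resize(s["frame"][120:320,200:460],None,fx=3,fy=3))
s=snapshot("scene");pickle.dump(s,open("scene2.pkl","wb")); cv2.imwrite("pics/s6.png",cv2.resize(s["frame"][180:370,210:420],None,fx=3.1,fy=3.1))
```

```text
t 5.0 pos [0.506  0.1391 0.1681] z head 5.23 xaxis [-0.0166  0.0069 -0.9998] shift/0.5 [ 0.2842 -0.0003  0.1333] dist 0.1569 F [ 0.8 -0.1  0.1] w -0.0
spin need deg (tool x down => -heading) -0.2720890070594919 total/90 -0.00302321118954991
```

View pics/s5.png

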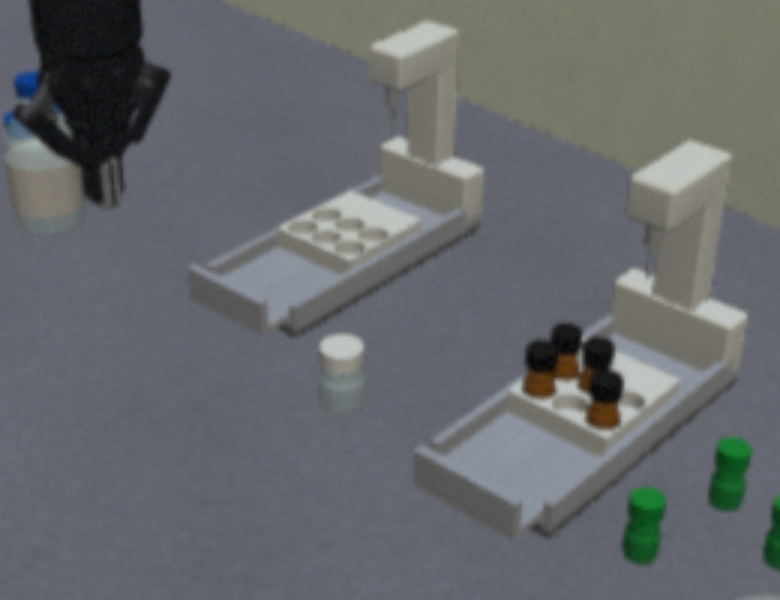

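View pics/s6.png

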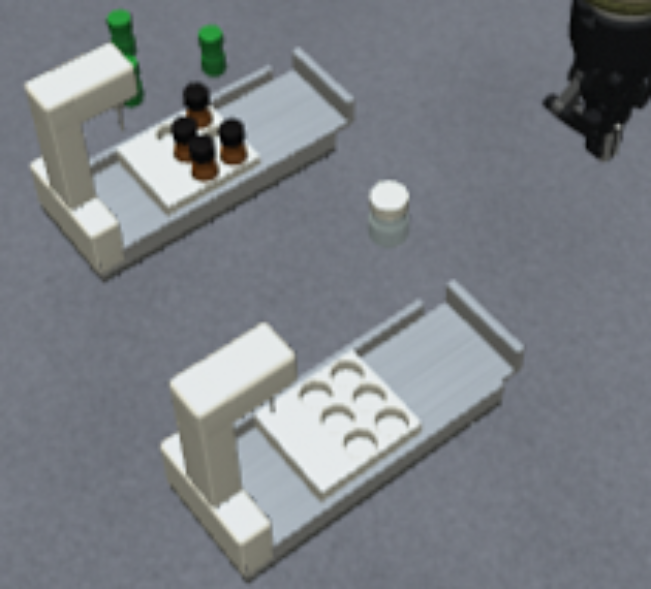

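The empty tray is home: its lip at s5 (230,295) meets the lane end just as the full one does. The full tray, jar and vials haven't moved. Now I'll go above the gap behind the full lip.

Run:
```python
from h import *
import pickle
for f in ("scene2","side2"):
    s=pickle.load(open(f+".pkl","rb")); z=s["z_map"]; v,u=np.mgrid[:480,:640]
    c=np.stack([(u-s["cx"])/s["fx"]*z,(v-s["cy"])/s["fy"]*z,z],-1).reshape(-1,3)
    w=(c-np.array(s["t"]))@np.array(s["R"]); w=w[z.ravel()>0]
    for nm,x0,y0 in (("E",.62,.15),("F",.586,-.165)):
        m=(abs(w[:,0]-x0)<.04)&(abs(w[:,1]-y0)<.06)&(w[:,2]>.042)&(w[:,2]<.055); q=w[m]
        print(f,nm,len(q),cv2.minAreaRect(q[:,:2].astype(np.float32)*1000))
plan([.62,-.163,.15],5.2); rows([.62,-.163,.15],5.2,8)
```

```text
scene2 E 113 ((622.4776000976562, 153.09060668945312), (11.280123710632324, 93.07936096191406), 5.090333938598633)
scene2 F 77 ((588.0045776367188, -162.46096801757812), (11.166767120361328, 87.93514251708984), 5.367059230804443)
side2 E 50 ((620.571044921875, 148.43431091308594), (9.249178886413574, 86.2469482421875), 5.731868743896484)
side2 F 119 ((585.9104614257812, -167.54527282714844), (11.776451110839844, 91.09501647949219), 4.2123003005981445)
t 5.1 pos [0.504  0.1387 0.1641] z head 5.24 xaxis [-0.0228  0.0041 -0.9997] shift/0.5 [ 0.0205 -0.6223  0.1764] dist 0.3236 F [ 0.1 -0.4 -0.3] w -0.0003
spin need deg (tool x down => -heading) 0.039741073245039615 total/90 0.0004415674805004402
[[0.004, -0.078, 0.022], np.float64(0.0), 1]
[[0.004, -0.078, 0.022], np.float64(0.0), 1]
[[0.004, -0.078, 0.022], np.float64(0.0), 1]
[[0.004, -0.078, 0.022], np.float64(0.0), 1]
[[0.004, -0.078, 0.022], np.float64(0.0), 1]
[[0.004, -0.078, 0.022], np.float64(0.0), 1]
[[0.004, -0.078, 0.022], np.float64(0.0), 1]
[[0.004, -0.078, 0.022], np.float64(0.0), 1]
```

Emit:
move_arm(
  commands=[
    [[0.0, -0.08, 0.022], 0, 1],
    [[0.0, -0.08, 0.022], 0, 1],
    [[0.0, -0.08, 0.022], 0, 1],
    [[0.0, -0.08, 0.022], 0, 1],
    [[0.0, -0.08, 0.022], 0, 1],
    [[0.0, -0.08, 0.022], 0, 1],
    [[0.0, -0.08, 0.022], 0, 1],
    [[0.0, -0.07, 0.022], 0, 1],
    [[0.0, 0.0, 0.0], 0, 1],
  ],
)

```text
clock: 6.22
position: [0.6215, -0.1774, 0.1434]
orientation: [0.692, -0.033, 0.721, 0.033]
contact_force: [0.0, 0.1, -0.5]
gripper_width: -0.0001
```

Run:
```python
from h import *
plan([.622,-.163,.09],5.2)
```

```text
t 6.225 pos [ 0.6215 -0.1774  0.1434] z head 5.35 xaxis [-0.0411 -0.0017 -0.9992] shift/0.5 [0.1067 0.0284 0.0081] dist 0.0554 F [ 0.   0.1 -0.5] w -0.0001
spin need deg (tool x down => -heading) 0.14500564006780792 total/90 0.0016111737785311992
```

Emit:
move_arm(
  commands=[
    [[0.05, 0.014, 0.004], 0, 1],
    [[0.05, 0.014, 0.004], 0, 1],
    [[0.0, 0.0, 0.0], 0, 1],
  ],
)

```text
clock: 6.6
position: [0.6209, -0.1623, 0.0874]
orientation: [0.69, -0.033, 0.723, 0.033]
contact_force: [0.3, 0.2, 0.6]
gripper_width: 0.0
```

Run:
```python
from h import *
plan([.622,-.163,.03],5.2)
s=snapshot("side"); cv2.imwrite("pics/s7.png",cv2.resize(s["frame"][170:320,300:500],None,fx=3.5,fy=3.5))
s=snapshot("scene"); cv2.imwrite("pics/s8.png",cv2.resize(s["frame"][140:280,200:400],None,fx=3.5,fy=3.5))
```

```text
t 6.6 pos [ 0.6209 -0.1623  0.0874] z head 5.32 xaxis [-0.0467 -0.0014 -0.9989] shift/0.5 [ 0.1145 -0.0019  0.0074] dist 0.0574 F [0.3 0.2 0.6] w 0.0
spin need deg (tool x down => -heading) 0.12387528343049325 total/90 0.0013763920381165916
```

View pics/s7.png

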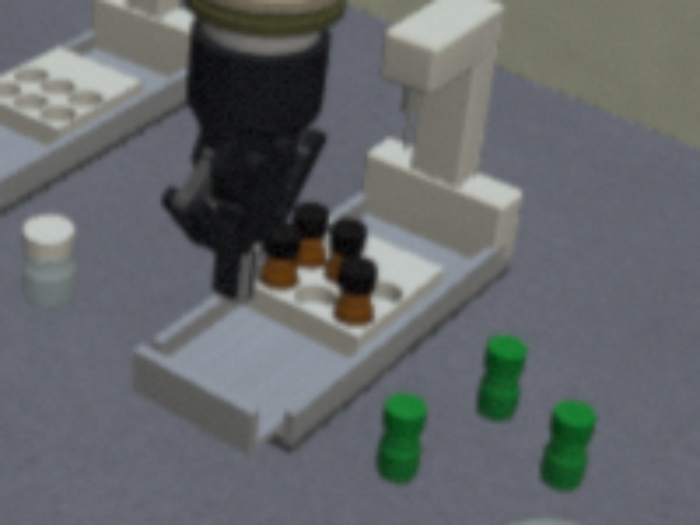

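View pics/s8.png

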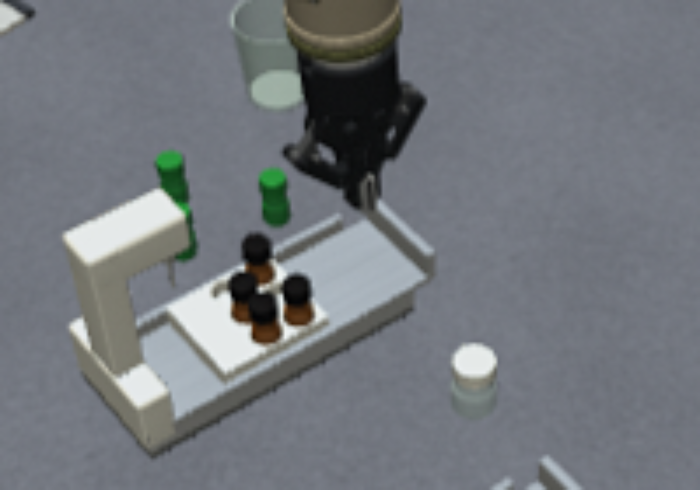

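The fingers hang above the bare floor between lip and vial block (tips at s7 (235,290), nearest vial at s7 (280,260)), which fits the measured pose. I'll lower to 10 mm above the floor.

Emit:
move_arm(
  commands=[
    [[0.04, 0.0, 0.004], 0, 1],
    [[0.04, 0.0, 0.004], 0, 1],
    [[0.025, 0.0, 0.002], 0, 1],
    [[0.0, 0.0, 0.0], 0, 1],
  ],
)

```text
clock: 7.2
position: [0.626, -0.1644, 0.0357]
orientation: [0.692, -0.033, 0.72, 0.032]
contact_force: [0.2, 1.2, -0.2]
gripper_width: 0.0002
```

Run:
```python
from h import *
plan([.60,-.165,.03],5.2)
s=snapshot("side"); cv2.imwrite("pics/s9.png",cv2.resize(s["frame"][170:320,300:500],None,fx=3.5,fy=3.5))
```

```text
t 7.2 pos [ 0.626  -0.1644  0.0357] z head 5.24 xaxis [-0.0402 -0.0035 -0.9992] shift/0.5 [ 0.0136  0.0035 -0.0514] dist 0.0266 F [ 0.2  1.2 -0.2] w 0.0002
spin need deg (tool x down => -heading) 0.0378743550779177 total/90 0.0004208261675324189
```

View pics/s9.png

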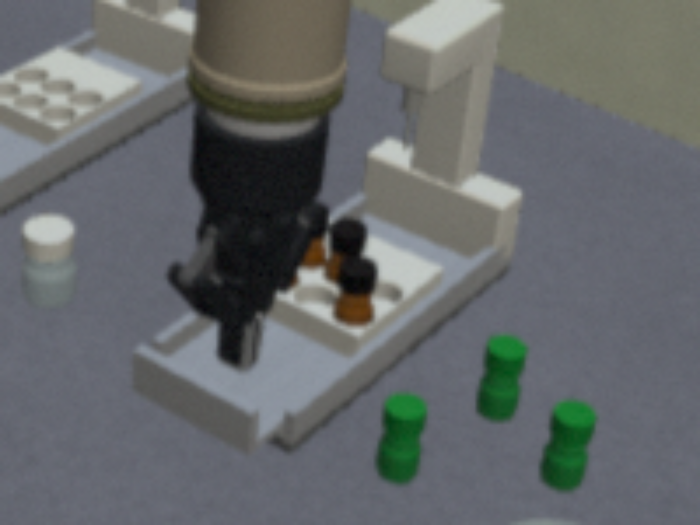

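Emit:
move_arm(
  commands=[
    [[0.015, 0.0, -0.015], 0, 1],
    [[0.0, 0.0, -0.02], 0, 1],
    [[0.0, 0.0, -0.02], 0, 1],
    [[0.0, 0.0, -0.02], 0, 1],
  ],
)

```text
clock: 7.75
position: [0.5883, -0.1685, 0.0316]
orientation: [0.694, -0.033, 0.719, 0.031]
contact_force: [2.7, 0.4, -3.0]
gripper_width: 0.0001
```

Run:
```python
from h import *
plan([.60,-.165,.03],5.2)
s=snapshot("side"); cv2.imwrite("pics/s10.png",cv2.resize(s["frame"][170:320,300:500],None,fx=3.5,fy=3.5))
```

```text
t 7.75 pos [ 0.5883 -0.1685  0.0316] z head 5.26 xaxis [-0.0348 -0.0045 -0.9994] shift/0.5 [0.0023 0.0047 0.0241] dist 0.0123 F [ 2.7  0.4 -3. ] w 0.0001
spin need deg (tool x down => -heading) 0.05591022544575708 total/90 0.0006212247271750787
```

View pics/s10.png

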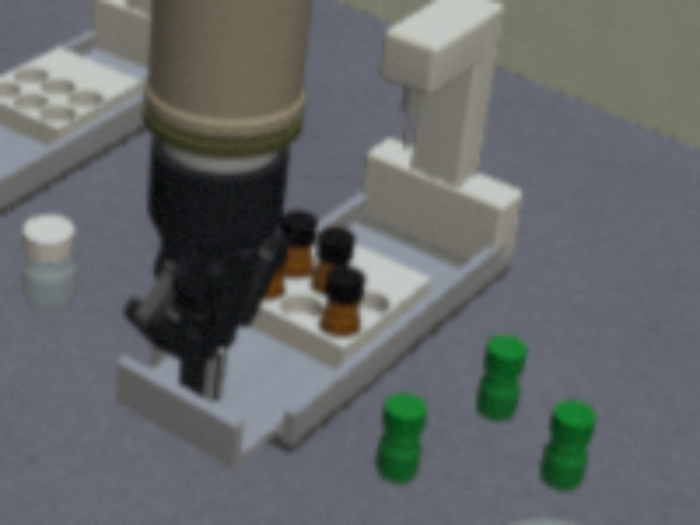

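The tray follows, about 15 mm out with the vials upright. I'll keep drawing.

Emit:
move_arm(
  commands=[
    [[0.0, 0.0, -0.02], 0, 1],
    [[0.0, 0.0, -0.022], 0, 1],
    [[0.0, 0.0, -0.022], 0, 1],
    [[0.0, 0.0, -0.022], 0, 1],
    [[0.0, 0.0, -0.022], 0, 1],
    [[0.0, 0.0, -0.022], 0, 1],
  ],
)

```text
clock: 8.55
position: [0.5189, -0.1748, 0.0347]
orientation: [0.694, -0.033, 0.718, 0.031]
contact_force: [3.1, -0.2, -0.5]
gripper_width: -0.0004
```

Run:
```python
from h import *
plan([.485,-.176,.03],5.2)
s=snapshot("side"); cv2.imwrite("pics/s11.png",cv2.resize(s["frame"][170:340,270:490],None,fx=3.2,fy=3.2))
```

```text
t 8.55 pos [ 0.5189 -0.1748  0.0347] z head 5.25 xaxis [-0.0336 -0.0042 -0.9994] shift/0.5 [ 0.0116  0.0038 -0.0674] dist 0.0343 F [ 3.1 -0.2 -0.5] w -0.0004
spin need deg (tool x down => -heading) 0.050228232773974923 total/90 0.000558091475266388
```

View pics/s11.png

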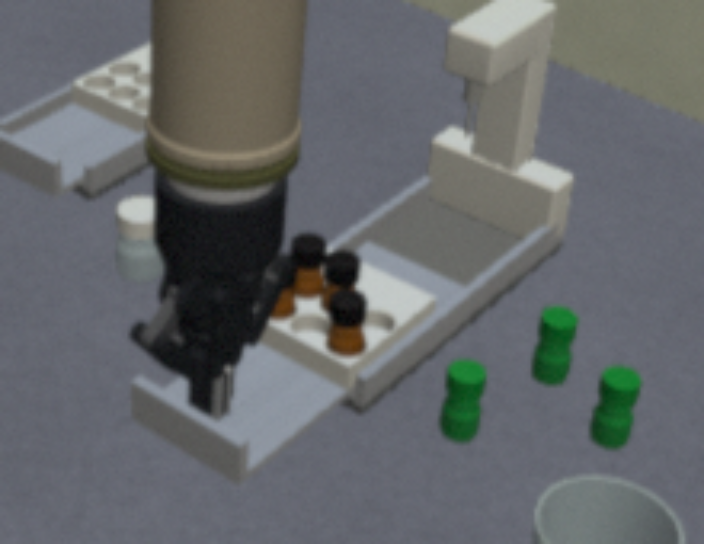

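Emit:
move_arm(
  commands=[
    [[0.008, 0.0, -0.018], 0, 1],
    [[0.004, 0.0, -0.02], 0, 1],
    [[0.0, 0.0, -0.015], 0, 1],
  ],
)

```text
clock: 8.98
position: [0.4902, -0.1781, 0.03]
orientation: [0.695, -0.033, 0.718, 0.031]
contact_force: [2.5, -0.2, -2.7]
gripper_width: 0.0003
```

Emit:
move_arm(
  commands=[
    [[0.0, 0.0, -0.01], 0, 1],
    [[0.0, 0.0, -0.01], 0, 1],
    [[0.0, 0.0, -0.01], 0, 1],
  ],
)

```text
clock: 9.35
position: [0.4844, -0.1783, 0.0316]
orientation: [0.701, -0.036, 0.711, 0.031]
contact_force: [22.2, -0.2, -17.3]
gripper_width: 0.0002
```

It reached the stop: 22 N at x = 0.484, 0.12 m from first contact. I'll unhook backwards, then lift straight up.

Emit:
move_arm(
  commands=[
    [[0.0, 0.0, 0.005], 0, 1],
    [[0.0, 0.0, 0.02], 0, 1],
    [[0.0, 0.0, 0.01], 0, 1],
    [[-0.03, 0.0, 0.0], 0, 1],
    [[-0.05, 0.0, 0.0], 0, 1],
    [[-0.08, 0.0, 0.0], 0, 1],
    [[-0.08, 0.0, 0.0], 0, 1],
    [[0.0, 0.0, 0.0], 0, 1],
  ],
)

```text
clock: 10.35
position: [0.5015, -0.1771, 0.1571]
orientation: [0.699, -0.035, 0.714, 0.03]
contact_force: [0.1, 0.0, -1.3]
gripper_width: -0.0002
```

Run:
```python
from h import *
plan([.485,-.176,.03],5.2)
for n in ("side","scene"):
    s=snapshot(n); z=s["z_map"]; v,u=np.mgrid[:480,:640]
    c=np.stack([(u-s["cx"])/s["fx"]*z,(v-s["cy"])/s["fy"]*z,z],-1).reshape(-1,3)
    w=(c-np.array(s["t"]))@np.array(s["R"]); w=w[z.ravel()>0]
    for nm,x0,y0 in (("E",.62,.15),("F",.47,-.177)):
        m=(abs(w[:,0]-x0)<.025)&(abs(w[:,1]-y0)<.06)&(w[:,2]>.042)&(w[:,2]<.055); q=w[m]
        print(n,nm,len(q),len(q) and cv2.minAreaRect(q[:,:2].astype(np.float32)*1000))
    f=s["frame"]; cv2.imwrite("pics/e_%s.png"%n,cv2.resize(f[110:390,180:500] if n=="side" else f[140:390,200:480],None,fx=2.3,fy=2.1))
```

```text
t 10.35 pos [ 0.5015 -0.1771  0.1571] z head 5.26 xaxis [-0.0201 -0.0085 -0.9998] shift/0.5 [ 0.2548  0.0069 -0.0273] dist 0.1282 F [ 0.1  0.  -1.3] w -0.0002
spin need deg (tool x down => -heading) 0.057438735079188064 total/90 0.0006382081675465341
side E 52 ((620.0410766601562, 146.90899658203125), (11.030366897583008, 85.05425262451172), 3.630840539932251)
side F 149 ((466.047119140625, -177.44105529785156), (10.61745548248291, 90.56474304199219), 4.752745628356934)
scene E 118 ((622.5881958007812, 154.1767578125), (11.82938289642334, 90.47044372558594), 5.054234981536865)
scene F 72 ((467.5602722167969, -173.765380859375), (11.235553741455078, 91.5618667602539), 4.059117317199707)
```

View pics/e_side.png

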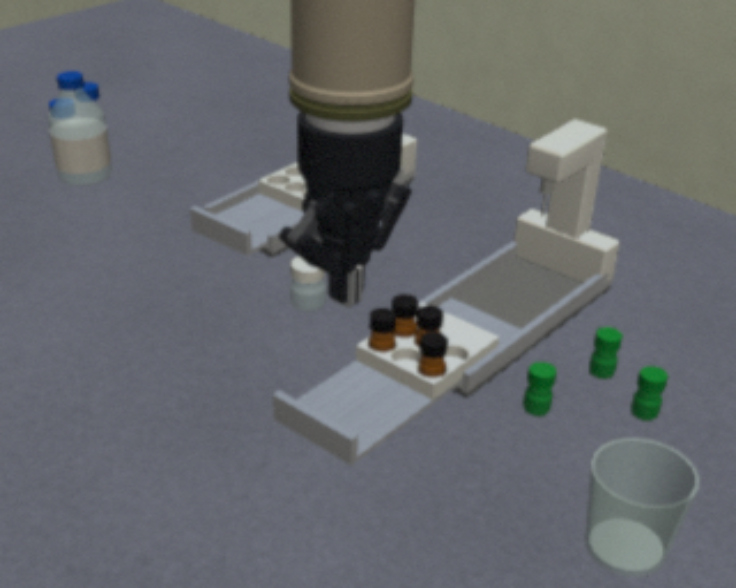

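View pics/e_scene.png

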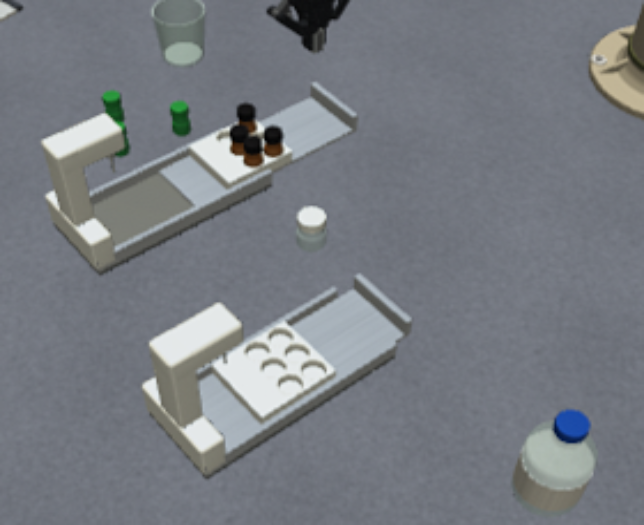

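The full lip moved 120 mm in both cameras, the empty tray is still home, all four vials are upright (side 380–435, 300–375), and the bystanders haven't moved. The fingers are clear.

```bash
python3 -c "
from station import *
print(close_job())"
```

```text
the job is handed in; nothing more can be done
None
```

The job is handed in at about 10.5 s of the 48 s allowed; `close_job()` gives no verdict, so these are my own checks.

- **Empty tray:** I pushed it home with the shut fingers until it hit its inner stop at about 44 N. It was still home in the last pictures.
- **Tray with the vials:** I lowered the shut fingers onto the bare floor behind its lip and drew it out at about 3 N. It hit the outer stop at about 22 N. I then backed the fingers off and lifted clear, without ever pressing the front of the lip.
- **Last checks:** Both cameras show the full lip moved 120 mm. All four vials are upright in their wells, and the jar, bottle, beaker and green look-alikes look unmoved. The force reading with the arm clear is near zero.
- **Disagreement:** The two cameras differ by up to about 7 mm sideways and 2–3 mm along the lane. I averaged them, and touching the trays matched the averages.

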